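Turn the drained enamel mug mouth-up for tea

TASK

The white enamel mug has been left to drain mouth-down on the steel. Turn it over, without dropping it, so that it stands mouth-up on the dresser top, ready for tea; you need not pick it up, just tip it onto its side and then up onto its base. Leave the kettle, the terracotta mug, the sugar shaker and the clear box as they are.

Things in the scene. Friction and masses are not known exactly. Their poses are not given: they have to be found in the camera images.
- mug: White enamelled steel mug, blue rings at mouth and base; the one thing to turn. Straight round cup, outside diameter 76 mm, height 100 mm, wall 3 mm (inside diameter 70 mm), base 4 mm, 0.15 to 0.26 kg. Origin: centre of the mouth, in the rim's plane. Its z axis runs from mouth to base: up while mouth-down (origin at height 0), down when mouth-up (origin 100 mm up). Handle on its +x side.
- mug_base (a point): Centre of the mug base, outside face, at z = 100 mm of the mug. Mouth-down and pushed low, the mug slides (friction on the steel about 0.5 to 0.7); pushed on its side near the top, with the fingers rising as they push, it tips over its far edge and, past about 40 degrees, falls onto its side. From lying, it falls upright by itself once tipped past about 50 degrees.
- mug_handle (a point): Middle of the outer bar of the mug's handle, at x = 67, z = 50 mm of the mug. The handle is a D of 11 mm round bar in the mug's x-z plane, leaving the wall at z = 20 and 80 mm and reaching out to x = 73 mm. A mug lying on its side rolls until the handle rests on the steel; do not tip it over towards the handle, which would prop it half way.
- kettle: White electric kettle on a round grey base, loose, not to be disturbed. Body 150 mm across, 225 mm high. Origin: centre of the underside. Spout to its -x, reaching 90 mm; handle to its +x, reaching 135 mm.
- terracotta_mug: Terracotta mug standing mouth-up, loose, not to be disturbed. 84 mm across, 95 mm high, handle on its +y side. Origin: centre of the underside.
- shaker: Glass sugar shaker with a steel cone top and spout tube, loose, not to be disturbed. 74 mm across, 166 mm high. Origin: centre of the underside.
- clear_box: Clear plastic biscuit box with a flip lid on a spring hinge along its far (+x) rim, shut, fixed to the steel. 120 mm (its x) by 180 mm (its y), 67 mm high. Origin: centre of the underside.
- box_lid (a joint): Flip lid of the clear box: 0 when shut, grows to 1.7 rad as it opens; a light spring holds it shut. To be left shut.
Not all that is in view belongs to the job. What is shaped like the mug but red or turquoise is not meant.

How it is judged:
By the outcome, as a careful person would: the job done as asked, in the order asked, and still so for the second after the job is handed in, with the robot touching nothing.
It also fails if it takes over 50 s, if anything falls off the work surface, if the arm or the gripper's body presses on something with over 40 N, if the wrist force passes 120 N, or if a joint passes its speed limit or range.

ROBOT

A 7-joint arm with a two-finger parallel gripper is mounted at the origin on the work surface. World frame = base frame: x ahead of the robot, y to its left, z up, the work surface at z = 0. Lengths are in m, angles in rad, forces in N, time in s.
With the tool pointing down it reaches from about 0.4 to 0.9 m from the base axis. Payload 5.5 kg.
Tool frame: the origin (TCP) lies midway between the tips of the shut fingers; the grasp point (between the pads) lies 19 mm behind it (hold_point_z is the z of the grasp point in the tool frame, in m); z points along the fingers, y is the line along which they close (so a half turn about z gives the same grasp; the last joint's range is limited). The gripper opens to 92 mm and grips with 3 to 60 N. Pads are 19 mm wide; open, the fingers measure 130 mm over their backs; the gripper's body (75 mm by 190 mm) begins 47 mm behind the grasp point.
Start: joints at [-0.939, 0.501, -0.427, 1.55, 0.221, 1.138, -0.21], TCP at [0.234, 0.606, 0.227] pointing down, gripper open.
Joint ranges: [-2.88, 2.88], [-0.31, 2.03], [-1.54, 1.56], [0.2, 2.42], [-1.41, 4.55], [0.19, 2.02], [-2.57, 2.57]. Speed limits (rad/s): [2.57, 2.57, 3.14, 3.14, 3.14, 3.14, 3.14].

INTERFACE

Orientations are given as a unit quaternion [w, x, y, z].
In Python, from workcell import move_to, line_to, movej, grip, hold, inverse_kinematics, observe, grab_frame, Unreachable, sign_off, hold_point_z gives the robot as it stands. Calls block until the motion is done:
- move_to(position, orientation): joint-space move of the TCP to a pose.
- line_to(position, orientation=None, velocity=0.15): straight line of the TCP; orientation=None keeps the orientation; velocity is the mean speed in m/s.
- movej(angles): joint-space move.
- grip(opening): finger opening in m; the grip force is fixed at half the most; returns when the fingers have stopped.
- hold(seconds).
- inverse_kinematics(position, orientation): joint angles nearest the present ones, or None.
- observe(): the state.
- grab_frame(name): name is "scene" or "top"; returns a dict with "img" (420x560x3 uint8, blue, green, red), "fx", "fy", "cx", "cy" (pixels), "k1" (the pictures are not rectified: a ray, as slopes to the right and down, at radius r is drawn at 1 + k1 r^2 times it, then the intrinsics apply), "world_to_cam" (4x4, takes a point from world to camera coordinates). Camera axes: x right, y down, z forward; pixel columns grow to the right and rows downward; lengths in m; the calibration is good to about 2 mm. A picture is of the moment at which its call begins. There is no depth.
A pose or a line that the arm cannot do raises Unreachable and nothing moves.
- sign_off(): hands the job in; it is judged then, once.
The state is a dict: "time_s": time; "qpos": joint angles; "qd": joint speeds; "effort": joint torques, N m; "ee_pos": TCP position; "ee_rot": TCP orientation; "contact_force": force on the tool from outside, world axes, zero at the start; "torque": the same for the moment, N m; "gripper_width": finger opening in m; "gripper_force": force on a finger pad.
Only numpy, scipy, OpenCV 4.12 (cv2) and the standard library are available. Lean on these libraries where they do the work, as an engineer would, in place of code of your own. Each camera call takes 0.05 s, during which the arm holds its last target. There are 200 camera calls.

## Working session

There is one attempt and no reset: what is moved stays moved. The work goes in short steps, each a Python script; the robot and the scene stay as the last script left them, time stands still between calls to the robot, and variables do not carry over. Pictures are saved under pics/ and viewed, at most 10 in all, crops included, and the job is handed in when it is done.

```bash
ls; mkdir -p pics; python3 - <<'E'
from workcell import *
import cv2, numpy as np
for n in ("scene","top"):
    f=grab_frame(n); cv2.imwrite(f"pics/{n}0.png",f["img"])
    W=np.array(f["world_to_cam"]); print(n,f["fx"],f["fy"],f["cx"],f["cy"],f["k1"],W.round(3).tolist(),(-W[:3,:3].T@W[:3,3]).round(3))
print(hold_point_z, observe())
E
```

```text
pics
scene 485.04299685561966 485.04299685561966 278.98011612500346 201.081087450255 -0.1206483761587852 [[-0.42, 0.907, 0.014, 0.23], [0.623, 0.299, -0.723, -0.274], [-0.66, -0.295, -0.691, 1.884], [0.0, 0.0, 0.0, 1.0]] [1.511 0.429 1.1  ]
top 539.5080448836552 539.5080448836552 276.0128422107263 190.7621057302611 -0.012526558238723253 [[-0.015, -1.0, 0.015, 0.008], [-0.999, 0.014, -0.042, 0.569], [0.042, -0.016, -0.999, 1.445], [0.0, 0.0, 0.0, 1.0]] [0.508 0.023 1.467]
-0.0188 {'time_s': 0.1, 'qpos': array([-0.93877572,  0.50173712, -0.42677002,  1.55131051,  0.22082167,
        1.13828122, -0.21031683]), 'qd': array([ 0.00048898, -0.00260383, -0.000748  , -0.00118071, -0.00088369,
        0.00062318, -0.00129255]), 'effort': array([-1.06710306e-02, -5.67869103e+01, -5.83839566e+00, -2.79914278e+01,
       -6.91003189e-02,  2.42042891e-02,  5.23384711e-05]), 'ee_pos': array([0.23418208, 0.60570202, 0.22580393]), 'ee_rot': array([-1.68204572e-04,  1.83366426e-01,  9.83044274e-01, -8.25475645e-04]), 'contact_force': array([-0.29651515,  0.0573096 ,  0.65473035]), 'torque': array([ 0.00227244,  0.04024047, -0.01650247]), 'gripper_force': 0.0, 'gripper_width': 0.09167602277579809}
```

View pics/scene0.png

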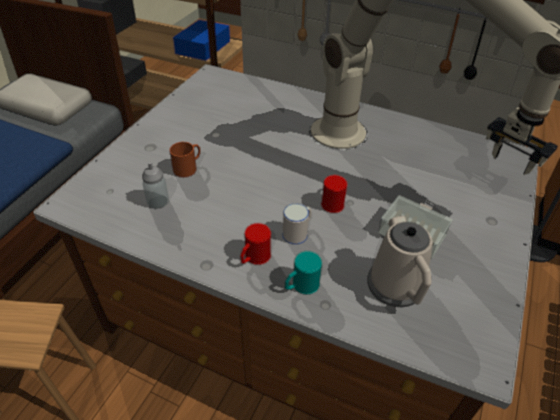

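View pics/top0.png

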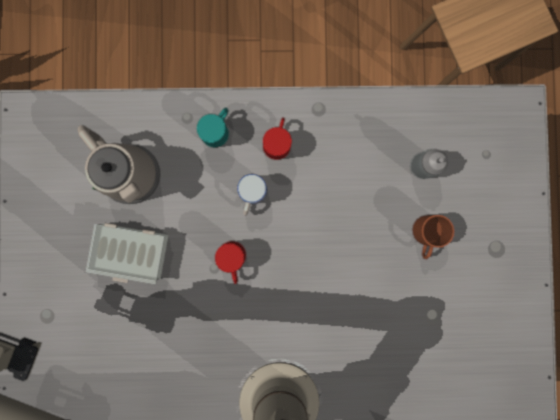

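The white enamel mug is at scene (296,223) and top (252,188). What could be taken for it: red mugs at scene (258,243) and (334,194), the turquoise mug at (307,272), the white kettle at (400,260) and the glass shaker at (155,187). White with blue rings, mouth-down, leaves only the one at (296,223). Next I measure it and its neighbours and check it in a crop.

```bash
cat > h.py <<'E'
from workcell import *
import cv2, numpy as np
def ray(f,u,v):
    k=np.array([[f["fx"],0,f["cx"]],[0,f["fy"],f["cy"]],[0,0,1]])
    p=cv2.undistortPoints(np.array([[[u,v]]],float),k,np.array([f["k1"],0,0,0]))[0,0]
    W=np.array(f["world_to_cam"]); R=W[:3,:3]; return -R.T@W[:3,3], R.T@np.array([p[0],p[1],1])
def at(f,u,v,z):
    c,d=ray(f,u,v); return c+d*(z-c[2])/d[2]
def proj(f,P):
    W=np.array(f["world_to_cam"]); p=W[:3,:3]@np.array(P)+W[:3,3]; x,y=p[:2]/p[2]; s=1+f["k1"]*(x*x+y*y)
    return np.array([f["cx"]+f["fx"]*x*s, f["cy"]+f["fy"]*y*s])
E
python3 - <<'E'
from h import *
f=grab_frame("top"); hsv=cv2.cvtColor(f["img"],cv2.COLOR_BGR2HSV)
def blobs(m,name,z):
    c,_=cv2.findContours(m.astype(np.uint8),cv2.RETR_EXTERNAL,cv2.CHAIN_APPROX_NONE)
    for q in c:
        if cv2.contourArea(q)>250:
            # opened: cup disc without handle
            mm=np.zeros(m.shape,np.uint8); cv2.drawContours(mm,[q],-1,1,-1)
            mo=cv2.morphologyEx(mm,cv2.MORPH_OPEN,cv2.getStructuringElement(cv2.MORPH_ELLIPSE,(13,13)))
            if mo.sum()<100: continue
            qo=max(cv2.findContours(mo,cv2.RETR_EXTERNAL,cv2.CHAIN_APPROX_NONE)[0],key=cv2.contourArea)
            (u,v),r=cv2.minEnclosingCircle(qo)
            print(name,round(u),round(v),round(r,1),at(f,u,v,z).round(3), "r mm",round(r/f["fx"]*1.367*1000))
h,s,v=[hsv[...,i].astype(int) for i in range(3)]
blobs((s>150)&((h<5)|(h>174)),"red",.1)
blobs((s>120)&(h>78)&(h<95),"turq",.1)
blobs((s>90)&(h>4)&(h<14)&(np.indices(h.shape)[0]>200),"terra",.095)
print(hsv[180:215:3,252].tolist())
# white mug: bluish, or much brighter than steel
b=f["img"].astype(int); m=((b[...,0]-b[...,2]>18)|(v>190)); m[:160]=0;m[225:]=0;m[:,:225]=0;m[:,285:]=0
blobs(m,"white",.1)
print("shaker",at(f,434,163,.16),"kettle",at(f,108,168,.22), "box corners",[at(f,*p,.067).round(3) for p in((97,224),(168,238),(160,282),(88,273))])
g=grab_frame("scene")["img"]
A=cv2.resize(f["img"][150:235,205:305],None,fx=4,fy=4,interpolation=cv2.INTER_CUBIC);B=cv2.resize(g[185:270,250:350],None,fx=4,fy=4,interpolation=cv2.INTER_CUBIC)
cv2.imwrite("pics/crop1.png",np.hstack([A,B]))
E
```

```text
red 230 257 15.4 [0.401 0.119 0.1  ] r mm 39
red 276 142 15.7 [ 0.688 -0.002  0.1  ] r mm 40
turq 212 130 16.4 [0.722 0.16  0.1  ] r mm 41
terra 433 231 20.6 [ 0.457 -0.398  0.095] r mm 52
terra 558 222 10.0 [ 0.474 -0.722  0.095] r mm 25
[[70, 8, 186], [72, 7, 185], [75, 8, 186], [75, 8, 186], [78, 7, 186], [80, 8, 186], [80, 8, 186], [107, 31, 157], [110, 10, 80], [20, 10, 74], [0, 7, 74], [15, 10, 106]]
shaker [ 0.62482261 -0.38525745  0.16      ] kettle [0.61809011 0.3901707  0.22      ] box corners [array([0.487, 0.464, 0.067]), array([0.448, 0.281, 0.067]), array([0.336, 0.302, 0.067]), array([0.362, 0.487, 0.067])]
```

View pics/crop1.png

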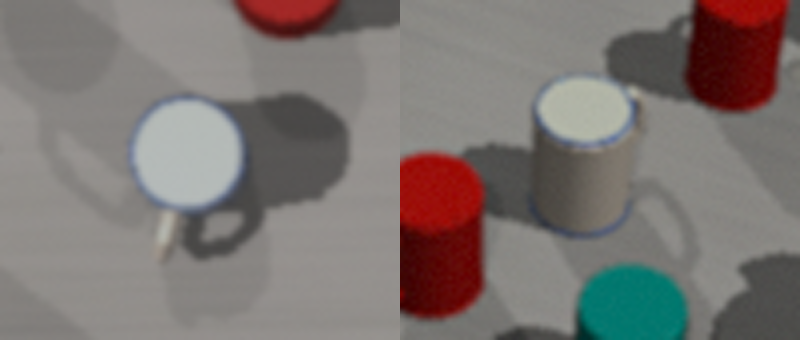

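The crop confirms it: white cup, blue rings, mouth-down. Its base disc is at top pixel (252,188) with r≈14 px, which is 36 mm, close to the 38 mm stated. The handle end is at about (245.5,213.5), pointing to the robot. Plan: grip it from above with the fingers 45° off the handle, carry it to the free area on the right, lay it on its side by tilting the tool, regrip and tilt it upright. I check reach first.

```bash
cat >> h.py <<'E'
from scipy.spatial.transform import Rotation as Rn
def ori(deg,tilt,flip=1):
    a=np.radians(deg); t=np.radians(tilt); d=np.array([np.cos(a),np.sin(a),0]); zz=np.array([0,0,1.])
    z=-np.cos(t)*zz+np.sin(t)*d; y=flip*np.cross(zz,d); x=np.cross(y,z)
    q=Rn.from_matrix(np.c_[x,y,z]).as_quat(); return [float(v) for v in q[[3,0,1,2]]], z
def tcp(g,z): return [float(v) for v in np.array(g)+0.0188*z]   # grasp point -> TCP
E
python3 - <<'E'
from h import *
f=grab_frame("top"); s=grab_frame("scene")
b=at(f,252,188.2,.1); hd=at(f,245.5,213.5,.05)
print("base top",b.round(4),"handle end",hd.round(4),"dir",np.degrees(np.arctan2(*(hd-b)[1::-1])).round(1),"len",np.linalg.norm((hd-b)[:2]).round(3))
print("base scene",at(s,250+584/4,185+108/4,.1).round(4))
h=np.degrees(np.arctan2(*(hd-b)[1::-1]))
for d in (h-135,h+135):
  for fl in (1,-1):
    for z in (.065,.3):
      q,zz=ori(d,0,fl); j=inverse_kinematics(tcp([b[0],b[1],z],zz),q); print("grasp",round(d),fl,z,None if j is None else np.round(j,2))
for x,y in ((.55,-.12),(.55,-.18),(.62,-.18)):
  for d in (-35,-18,0,20):
    for fl in (1,-1):
      r=[]
      for t,z in ((0,.2),(45,.15),(75,.07)):
        q,zz=ori(d,t,fl); j=inverse_kinematics(tcp([x,y,z],zz),q); r.append(None if j is None else np.round(j,2).tolist())
      print(x,y,d,fl,[k is not None for k in r],r[2])
E
```

```text
base top [0.5723 0.0617 0.1   ] handle end [0.5085 0.0811 0.05  ] dir 163.1 len 0.067
base scene [0.4479 0.3326 0.1   ]
grasp 28 1 0.065 [ 0.12  0.6  -0.36  1.87  0.3   0.73  1.66]
grasp 28 1 0.3 [ 0.06  0.3  -0.26  1.68  0.08  1.17  1.84]
grasp 28 -1 0.065 [-0.29  0.58  0.17  1.88 -0.15  0.7  -1.11]
grasp 28 -1 0.3 [-0.28  0.29  0.15  1.7  -0.05  1.16 -1.19]
grasp 298 1 0.065 [-0.11  0.57 -0.06  1.87  0.05  0.7   0.29]
grasp 298 1 0.3 [-0.12  0.29 -0.04  1.69  0.01  1.16  0.33]
grasp 298 -1 0.065 [-1.01  1.15  1.35  1.9  -1.23  1.24 -1.86]
grasp 298 -1 0.3 [-1.07  0.64  1.36  1.72 -0.65  1.33 -2.23]
0.55 -0.12 -35 1 [True, True, False] None
0.55 -0.12 -35 -1 [True, True, False] None
0.55 -0.12 -18 1 [True, False, False] None
0.55 -0.12 -18 -1 [True, False, False] None
0.55 -0.12 0 1 [True, False, False] None
0.55 -0.12 0 -1 [True, False, False] None
0.55 -0.12 20 1 [True, True, True] [1.02, 1.03, -0.32, 2.33, 4.21, 1.15, -1.26]
0.55 -0.12 20 -1 [True, True, True] [0.02, 1.26, 0.67, 2.36, 3.86, 2.0, 1.32]
0.55 -0.18 -35 1 [True, True, False] None
0.55 -0.18 -35 -1 [True, True, False]
[... 309 characters left out ...]
True, True, True] [0.17, 1.22, 0.67, 2.27, 4.01, 1.94, 1.34]
0.62 -0.18 -35 1 [True, True, True] [-0.0, 0.99, -0.11, 2.31, 2.47, 1.49, -1.6]
0.62 -0.18 -35 -1 [True, True, True] [-0.03, 0.99, -0.08, 2.31, 2.46, 1.47, 1.52]
0.62 -0.18 -18 1 [True, True, True] [0.66, 1.09, -0.47, 2.37, 3.14, 1.56, -1.14]
0.62 -0.18 -18 -1 [True, True, True] [-0.78, 1.54, 0.89, 2.4, 2.79, 1.33, 0.42]
0.62 -0.18 0 1 [True, True, True] [1.14, 1.17, -0.65, 2.31, 3.68, 1.12, -0.93]
0.62 -0.18 0 -1 [True, True, True] [-0.65, 1.89, 1.1, 2.36, 2.87, 1.78, 0.14]
0.62 -0.18 20 1 [True, True, True] [1.82, 1.88, -1.31, 2.13, 2.02, 0.22, 1.52]
0.62 -0.18 20 -1 [True, True, True] [1.82, 1.88, -1.31, 2.13, 2.02, 0.22, -1.62]
```

```bash
python3 - <<'E'
from h import *
s=grab_frame("scene"); print("base scene",at(s,250+184/4,185+108/4,.1).round(4))
ref=np.array([-.11,.57,-.06,1.87,.05,.7,.29]); out=[]
for x in (.4,.5,.6,.7):
  for y in (-.2,-.1):
    for d in range(-180,180,30):
      for fl in (1,-1):
        js=[]
        for t,z in ((0,.25),(40,.25),(75,.25),(75,.07)):
          q,zz=ori(d,t,fl); j=inverse_kinematics(tcp([x,y,z],zz),q)
          if j is None: break
          js.append(np.array(j))
        if len(js)==4:
          step=max(abs(js[i+1]-js[i]).max() for i in range(3))
          out.append((step,x,y,d,fl,[k.round(2).tolist() for k in js]))
out.sort(key=lambda o:o[0])
for o in out[:14]: print(round(o[0],2),*o[1:5],o[5][0],o[5][3])
print(len(out))
E
```

```text
base scene [0.5755 0.0659 0.1   ]
0.46 0.4 -0.2 -150 1 [-0.13, 0.1, 0.58, 2.06, -0.07, 1.0, -0.57] [-0.27, 1.18, 0.42, 1.52, 0.27, 1.64, -1.05]
0.46 0.6 -0.1 -120 1 [-0.06, 0.39, 0.23, 1.67, -0.1, 1.09, -0.32] [-0.49, 1.28, 0.39, 1.19, 0.49, 1.7, -0.9]
0.49 0.5 -0.1 -120 1 [-0.06, 0.22, 0.24, 1.91, -0.06, 1.02, -0.32] [-0.55, 1.16, 0.35, 1.5, 0.49, 1.57, -1.04]
0.5 0.7 -0.1 -120 1 [-0.06, 0.58, 0.26, 1.4, -0.15, 1.18, -0.31] [-0.39, 1.44, 0.41, 0.78, 0.53, 1.88, -0.74]
0.53 0.5 -0.2 -150 1 [-0.06, 0.28, 0.47, 1.85, -0.15, 1.04, -0.58] [-0.24, 1.29, 0.46, 1.2, 0.26, 1.82, -0.96]
0.53 0.4 -0.1 -150 1 [-0.15, 0.03, 0.33, 2.12, -0.01, 0.99, -0.85] [-0.38, 1.16, 0.36, 1.51, 0.18, 1.72, -1.14]
0.56 0.6 -0.2 -120 1 [0.06, 0.44, 0.29, 1.61, -0.14, 1.11, -0.13] [-0.4, 1.27, 0.44, 1.26, 0.55, 1.57, -0.86]
0.57 0.7 -0.2 -120 1 [0.06, 0.62, 0.3, 1.34, -0.18, 1.21, -0.16] [-0.31, 1.41, 0.44, 0.86, 0.57, 1.75, -0.71]
0.58 0.4 -0.1 -120 1 [-0.1, 0.03, 0.28, 2.12, -0.01, 0.99, -0.33] [-0.6, 1.07, 0.3, 1.76, 0.48, 1.45, -1.18]
0.59 0.4 -0.1 120 -1 [-0.04, 0.03, 0.22, 2.12, -0.01, 0.99, 0.71] [0.61, 1.12, -0.08, 1.51, -0.44, 1.75, 1.29]
0.6 0.5 -0.1 -150 1 [-0.11, 0.22, 0.29, 1.91, -0.07, 1.02, -0.83] [-0.33, 1.28, 0.4, 1.19, 0.19, 1.9, -1.05]
0.61 0.4 -0.1 -150 -1 [-0.02, 0.03, 0.21, 2.12, -0.01, 0.99, 2.28] [0.09, 1.15, -0.33, 1.49, 0.55, 1.91, 1.57]
0.62 0.5 -0.1 120 -1 [-0.0, 0.21, 0.17, 1.91, -0.04, 1.02, 0.71] [0.56, 1.21, -0.11, 1.24, -0.5, 1.87, 1.15]
0.63 0.5 -0.2 -120 1 [-0.03, 0.28, 0.43, 1.85, -0.13, 1.04, -0.07] [-0.46, 1.16, 0.42, 1.56, 0.55, 1.43, -0.99]
106
```

Both views put the mug at about (0.5735, 0.0635), with the handle at 163°. Tilting continuously toward −120° in the clear area around (0.43, −0.2) is reachable. Grasping now.

```bash
python3 - <<'E'
from h import *
M=[.5735,.0635]; q,z=ori(-67,0,1)
q0=[float(v) for v in observe()["ee_rot"]]
line_to([.234,.606,.36],q0,velocity=.2)
move_to(tcp([*M,.33],z),q)
line_to(tcp([*M,.16],z),q,velocity=.2)
line_to(tcp([*M,.065],z),q,velocity=.07)
print(observe()["contact_force"].round(1),observe()["ee_pos"].round(3))
grip(.06); o=observe(); print(o["gripper_width"],o["gripper_force"],o["time_s"])
if o["gripper_width"]>.07:
    line_to(tcp([*M,.25],z),q,velocity=.12)
    o=observe(); print(o["gripper_width"],o["contact_force"].round(1),o["time_s"])
cv2.imwrite("pics/s2.png",np.hstack([grab_frame("scene")["img"][60:340,140:540],grab_frame("top")["img"][60:340,60:460]]))
E
```

```text
[-1.4  0.6  0.7] [0.574 0.064 0.047]
0.07458262138978118 30.012019341811538 6.3917
0.07506787829289419 [ 0.8 -1.  -1.9] 8.0833
```

View pics/s2.png

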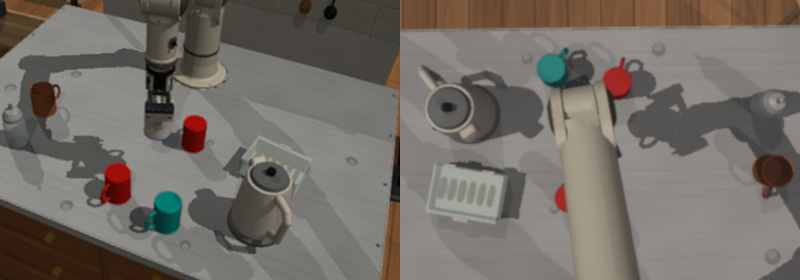

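The mug (composite pixel (158,128)) hangs in the gripper at 75 mm width, and nothing else has moved. Now I carry it over, tilt it and lay it down.

```bash
python3 - <<'E'
from h import *
P=[.43,-.2]; d=-120
q,z=ori(d,0,1); move_to(tcp([*P,.25],z),q); print(observe()["time_s"],observe()["qpos"].round(2))
q,z=ori(d,76,1); move_to(tcp([*P,.22],z),q); print(observe()["time_s"],observe()["qpos"].round(2))
line_to(tcp([*P,.10],z),q,velocity=.12); hold(.2); f0=observe()["contact_force"]
h=.10
while h>.060:
    h-=.004; line_to(tcp([*P,h],z),q,velocity=.05); df=observe()["contact_force"]-f0
    if df[2]>3: break
print("height",round(h,3),df.round(1),observe()["gripper_width"],observe()["time_s"])
cv2.imwrite("pics/s3.png",np.hstack([cv2.resize(g["img"][a:a+160,b:b+200],None,fx=2,fy=2) for g,a,b in ((grab_frame("scene"),80,160),(grab_frame("top"),150,280))]))
E
```

```text
9.3333 [ 0.11  0.15  0.29  1.99 -0.05  1.01 -0.09]
10.275 [-0.33  0.79  0.18  1.81  0.76  1.62 -1.09]
height 0.06 [0.  1.  0.6] 0.07524494787815696 14.125
```

View pics/s3.png

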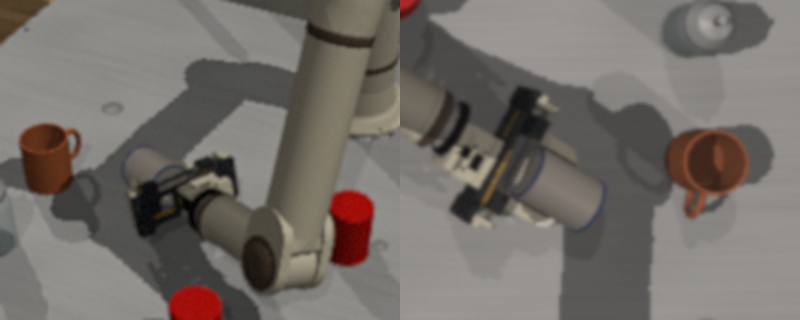

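The mug is held near horizontal, mouth facing away at the crop's (600,210), with clear space to the terracotta mug. I lower it to contact, release and withdraw.

```bash
python3 - <<'E'
from h import *
P=[.43,-.2]; d=-120; q,z=ori(d,76,1); h=.060; f0=observe()["contact_force"]
while h>.045:
    h-=.003; line_to(tcp([*P,h],z),q,velocity=.05); df=observe()["contact_force"]-f0
    if np.linalg.norm(df)>2.5: break
print("height",round(h,3),df.round(1),observe()["gripper_width"])
grip(.092); hold(.3)
g=np.array([*P,h])
line_to(tcp(g-.10*z,z),q,velocity=.12); print(observe()["contact_force"].round(1),observe()["time_s"])
p=g-.10*z; p[2]+=.16
q2,z2=ori(d,30,1); move_to(tcp(p,z2),q2)
# clear the view: back away towards +60 deg
p2=[.60,.10,.35]; q3,z3=ori(d,0,1); move_to(tcp(p2,z3),q3); o=observe(); print(o["time_s"],o["qpos"].round(2))
T=grab_frame("top")["img"];S=grab_frame("scene")["img"]
cv2.imwrite("pics/top4.png",T);cv2.imwrite("pics/scene4.png",S)
cv2.imwrite("pics/s4.png",np.hstack([cv2.resize(g[a:a+160,b:b+200],None,fx=2,fy=2) for g,a,b in ((S,80,140),(T,170,280))]))
E
```

```text
height 0.054 [2.4 1.  7. ] 0.07537478789419962
[-0.3 -0.4  0.2] 16.5333
18.4417 [-0.11  0.32 -0.13  1.54  0.04  1.29 -0.77]
```

View pics/s4.png

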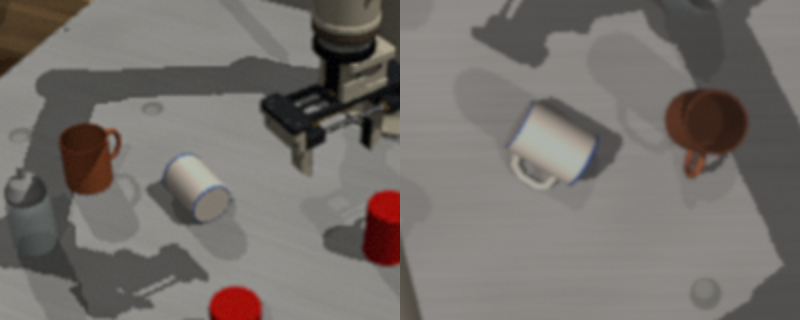

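The mug lies on its side with its base toward +60°. In the top view the base end runs (347.5,221)–(334,245), the mouth end (379,240)–(366.5,262.5), and the handle is at (347,260) resting on the steel. I check these sizes, then regrip near the mouth.

```bash
python3 - <<'E'
from h import *
f=grab_frame("top"); s=grab_frame("scene")
b1,b2,m1,m2=[at(f,u,v,.038) for u,v in ((347.5,221),(334,245),(379,240),(366.5,262.5))]
print("width",np.linalg.norm(b1-b2),np.linalg.norm(m1-m2),"len",np.linalg.norm((b1+b2-m1-m2)/2))
B=(b1+b2)/2;M=(m1+m2)/2; d=np.degrees(np.arctan2(*(M-B)[1::-1])); print("base",B.round(3),"mouth",M.round(3),"dir",d)
# scene check: base face centre crop (211,205)
u=140+211/2; v=80+205/2; print("base disc, scene:",at(s,u,v,.038).round(3), "proj of B",proj(f=s,P=B).round(1),(u,v))
c=(B+M)/2; 
for dd in (d,):
  for x,y in (c[:2],(.43,-.2),(.45,-.17)):
    for t,zz in ((0,.047),(0,.2),(45,.2),(78,.2),(84,.2),(84,.07),(88,.07)):
      q,z=ori(dd,t,1); j=inverse_kinematics(tcp([x,y,zz],z),q); print(np.round((x,y),3),t,zz,None if j is None else np.round(j,2))
E
```

```text
width 0.07296905687310266 0.06818865764643942 len 0.09749826629737621
base [ 0.453 -0.17   0.038] mouth [ 0.404 -0.254  0.038] dir -120.54622974860655
base disc, scene: [ 0.463 -0.162  0.038] proj of B [244.7 180. ] (245.5, 182.5)
[ 0.428 -0.212] 0 0.047 [ 0.36  0.48  0.05  2.12 -0.04  0.54 -0.09]
[ 0.428 -0.212] 0 0.2 [ 0.35  0.22  0.06  2.03 -0.02  0.89 -0.11]
[ 0.428 -0.212] 45 0.2 [-0.1   0.49  0.07  1.92  0.64  1.28 -0.93]
[ 0.428 -0.212] 78 0.2 [-0.24  0.84  0.08  1.8   0.81  1.66 -1.16]
[ 0.428 -0.212] 84 0.2 [-0.25  0.91  0.09  1.78  0.84  1.72 -1.19]
[ 0.428 -0.212] 84 0.07 [-0.26  1.15  0.11  1.68  0.79  1.61 -1.28]
[ 0.428 -0.212] 88 0.07 [-0.27  1.2   0.11  1.65  0.8   1.66 -1.29]
[ 0.43 -0.2 ] 0 0.047 [ 0.35  0.48  0.04  2.13 -0.03  0.54 -0.12]
[ 0.43 -0.2 ] 0 0.2 [ 0.33  0.21  0.05  2.04 -0.01  0.89 -0.14]
[ 0.43 -0.2 ] 45 0.2 [-0.12  0.49  0.06  1.92  0.63  1.29 -0.94]
[ 0.43 -0.2 ] 78 0.2 [-0.25  0.85  0.07  1.79  0.8   1.67 -1.17]
[ 0.43 -0.2 ] 84 0.2 [-0.26  0.91  0.08  1.77  0.82  1.74 -1.19]
[ 0.43 -0.2 ] 84 0.07 [-0.28  1.16  0.1   1.67  0.78  1.63 -1.28]
[ 0.43 -0.2 ] 88 0.07 [-0.28  1.2   0.11  1.64  0.79  1.68 -1.29]
[ 0.45 -0.17] 0 0.047 [ 0.3   0.48  0.01  2.11 -0.01  0.55 -0.22]
[ 0.45 -0.17] 0 0.2 [ 0.28  0.23  0.02  2.02 -0.01  0.89 -0.22]
[ 0.45 -0.17] 45 0.2 [-0.15  0.52  0.04  1.87  0.6   1.34 -0.96]
[ 0.45 -0.17] 78 0.2 [-0.27  0.87  0.05  1.72  0.78  1.72 -1.16]
[ 0.45 -0.17] 84 0.2 [-0.29  0.94  0.07  1.7   0.8   1.79 -1.17]
[ 0.45 -0.17] 84 0.07 [-0.3   1.17  0.08  1.6   0.75  1.68 -1.26]
[ 0.45 -0.17] 88 0.07 [-0.31  1.22  0.09  1.58  0.76  1.73 -1.27]
```

```bash
python3 - <<'E'
from h import *
d=-120.5; B=np.array([.453,-.170]);M=np.array([.404,-.254]); G=M+.35*(B-M)
q,z=ori(d,0,1)
move_to(tcp([*G,.20],z),q); line_to(tcp([*G,.12],z),q,velocity=.15); f0=observe()["contact_force"]
line_to(tcp([*G,.047],z),q,velocity=.05); print("down",(observe()["contact_force"]-f0).round(1))
grip(.06); o=observe(); print(o["gripper_width"],o["gripper_force"],o["time_s"])
if .07<o["gripper_width"]<.08:
    line_to(tcp([*G,.20],z),q,velocity=.1)
    P=[.43,-.195]; q,z=ori(d,40,1); move_to(tcp([*P,.2],z),q); q,z=ori(d,82,1); move_to(tcp([*P,.2],z),q)
    line_to(tcp([*P,.10],z),q,velocity=.1); hold(.2); f0=observe()["contact_force"]; h=.10
    while h>.062:
        h-=.003; line_to(tcp([*P,h],z),q,velocity=.04); df=observe()["contact_force"]-f0
        if df[2]>3: break
    print("height",round(h,3),df.round(1),observe()["gripper_width"],observe()["time_s"])
T=grab_frame("top")["img"];S=grab_frame("scene")["img"]
cv2.imwrite("pics/s5.png",np.hstack([cv2.resize(g[a:a+160,b:b+200],None,fx=2,fy=2) for g,a,b in ((S,80,140),(T,150,280))]))
E
```

```text
down [-0.2  0.8 -0.1]
0.07334861714807753 29.998929910361767 22.85
height 0.073 [1.  2.  7.7] 0.0739818578261602 29.5167
```

View pics/s5.png

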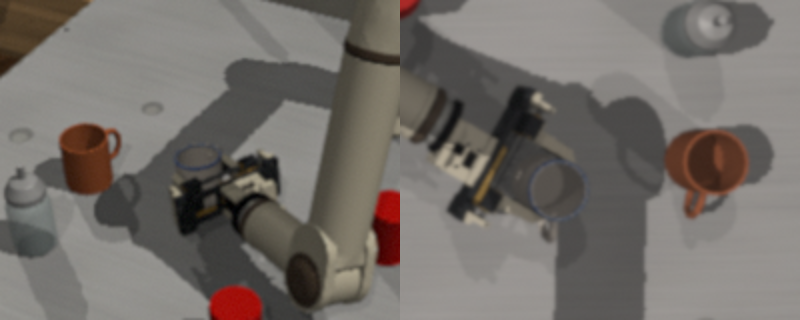

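The mug is mouth-up, leaning slightly, with its base edge on the steel at the predicted height. I release, withdraw and look.

```bash
python3 - <<'E'
from h import *
d=-120.5; P=[.43,-.195]; q,z=ori(d,82,1); g=np.array([*P,.073])
grip(.092); hold(.4)
line_to(tcp(g-.12*z,z),q,velocity=.12); print(observe()["contact_force"].round(1))
p=g-.12*z; p[2]+=.16
q2,z2=ori(d,30,1); move_to(tcp(p,z2),q2)
q3,z3=ori(d,0,1); move_to(tcp([.60,.10,.35],z3),q3); o=observe(); print(o["time_s"])
T=grab_frame("top")["img"];S=grab_frame("scene")["img"]
cv2.imwrite("pics/s6.png",np.hstack([S[60:340,100:500],T[60:340,80:480]]))
E
```

```text
[-0.3 -0.7 -0.3]
33.5667
```

View pics/s6.png

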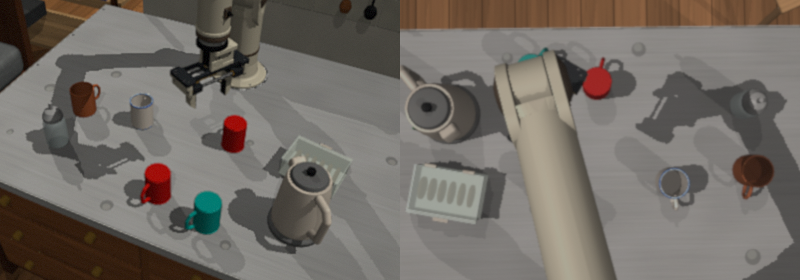

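The white mug stands upright, open mouth up, at scene crop (143,110) and top crop (674,182). The kettle, terracotta mug, shaker and box are where they were, and the gripper is clear.

```bash
python3 -c "
from workcell import *
print(sign_off())"
```

```text
the job is handed in; nothing more can be done
None
```

The white enamel mug now stands mouth-up on the steel at about (0.43, −0.2), well clear of its neighbours; I lifted and carried it there to lay it down and turn it, the last picture shows the other items undisturbed, and the job was handed in at about 34 s.

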